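Fit the weighing pan on the counter scale and zero it

ROBOT

A 6-joint arm with a two-finger parallel gripper is mounted at the origin on a cart in front of the work surface, level with it; the furniture and walls round the work are solid. World frame = base frame: x ahead of the robot, y to its left, z up, the work surface at z = 0. Lengths are in mm, angles in rad, forces in N, time in s.
With the tool pointing down it reaches from about 350 to 975 mm from the base axis. Payload 7.1 kg.
Tool frame: the origin (TCP) lies on the front face of the gripper's body, between the roots of the fingers; the fingertips stand 80 mm ahead of it and the grasp point (between the pads) lies 61 mm ahead of it (env.tips_ahead is the distance from the TCP to the fingertips, in mm); z points along the fingers, y is the direction in which the jaws open and shut (so a half turn about z gives the same grasp; the last joint's range is limited). The gripper opens to 88 mm and grips with 3 to 60 N. Pads are 20 mm wide; open, the fingers measure 115 mm over their backs; the gripper's body (75 mm by 178 mm) begins 61 mm behind the grasp point.
Start: joints at [1.151, 0.423, 1.63, -0, 1.089, -0.019], TCP at [243.815, 575.465, 302.675] pointing down, gripper open.
Joint ranges: [-3, 3], [-0.9, 2.11], [0.09, 2.58], [-1.31, 4.45], [0.11, 2.69], [-2.54, 2.54]. Speed limits (rad/s): [2.39, 2.39, 3.01, 3.14, 3.14, 3.14].

INTERFACE

Orientations are given as a unit quaternion [x, y, z, w].
In Python, from station import env, set_gripper, viewer, workorder gives the robot as it stands. Calls block until the motion is done:
- env.reach(position, orientation): joint-space move of the TCP to a pose.
- env.move_l(position, rot=None, rate=150, f_stop=None): straight line of the TCP; rot=None keeps the orientation; rate is the mean speed in mm/s. With f_stop (N) it stops when the force on the tool has changed by that much, and returns True; else False.
- env.move_joints(angles): joint-space move.
- set_gripper(opening): finger opening in mm; the grip force is fixed at half the most; returns when the fingers have stopped.
- env.hold(seconds).
- env.ik(position, orientation): joint angles nearest the present ones, or None.
- env.read_state(): the state.
- viewer.camera(name): name is "scene" or "side" or "wrist"; returns the picture (384x512x3 uint8, blue, green, red); there is no depth.
- viewer.camera_params(name): a dict with "fx", "fy", "cx", "cy" (pixels), "dist" ([k1, k2, p1, p2, k3] as OpenCV has them; the pictures are not rectified), "pose" (4x4, takes a point from camera to world coordinates); the wrist camera has in their place "tool_from_camera" (4x4, takes a point from camera to tool coordinates, whose origin is the TCP and whose axes are the flange's). Camera axes: x right, y up, looking along -z (the intrinsics and any distortion apply to the point x, -y, -z); pixel columns grow to the right and rows downward; lengths in mm; the calibration is good to about 2 mm. A picture is of the moment at which its call begins: read the wrist's pose just before it. camera_params takes no time and is no camera call.
A pose or a line that the arm cannot do raises env.IKError and nothing moves.
- workorder.sign_off(): hands the job in, once; it reports no verdict.
The state is a dict: "time_s": time; "qpos": joint angles; "dq": joint speeds; "tau": joint torques, N m; "tool_pos": TCP position; "orientation": TCP orientation; "force": force on the tool from outside, world axes, zero at the start; "wrist_torque": the same for the moment, N m; "width": finger opening in mm.
Only numpy, scipy, OpenCV 4.12 (cv2) and the standard library are available. Lean on these libraries where they do the work, as an engineer would, in place of code of your own. Each camera call takes 0.05 s, during which the arm holds its last target. There are 200 camera calls.

TASK

The steel weighing pan has been washed: lift it off its cork ring and fit it back on the counter scale, feeling with the stud under the pan for the unmarked hole in the weighing platform until the stud drops in and the pan sits flat. The scale takes only 2 kg, so press and slide lightly. Then let go of the pan and press the green tare button, leaving the other things on the counter where they are.

Things in the scene. Friction and masses are not known exactly. Their poses are not given: they have to be found in the camera images.
- pan_center (a point): Middle of the weighing pan, half-way up: an open round bright steel cup, 38 mm high, outside diameter 53 mm low down to 58 mm at the rim, wall 2.5 mm, about 120 g; z is its axis, up. Its flat underside (diameter 42 mm) is 19 mm below this point. A locating stud sticks out of the middle of the underside.
- stud_tip (a point): Lower end of the pan's locating stud, on the pan's axis, 28 mm below pan_center. The stud is 10 mm in diameter, chamfered to 6 mm at the tip, and sticks out 9 mm below the underside.
- cork_ring: Fixed cork ring, 72 mm in diameter, 14 mm high, on which the pan stands at the start, its stud inside the ring's 28 mm hole. Origin: centre of its underside.
- scale: White electronic scale, fixed on the counter. Origin: centre of its underside; x to its back, y to its left seen from the front, z up. Case 200 mm deep (x), 146 mm wide: rear part from x = -24 mm 44 mm high, front console 30 mm high with a tilted dark display up to 46 mm high. On the rear part stands a flat bare metal weighing platform.
- platform (a joint): How far the sprung platform is pressed straight down, in m, as the scale's load sensor: 0 unloaded or under the pan alone. It starts to give at about 2 N, sinks 1 mm per further 1.6 N and stops hard at 0.005 (about 10 N).
- tare_top (a point): Middle of the top face of the round green tare button (diameter 22 mm), at the left of the scale's front console. It goes straight down 4 mm against a spring, about 4 N when fully down, and comes up again by itself.
- tare (a joint): Travel of the tare button in m: 0 up, 0.004 fully down.
- spice_jar: Bystander: small spice jar with a green lid, 46 mm in diameter, 106 mm high, to the right of the scale. Origin: centre of its underside.
- glass_1: Bystander: small clear tumbler, 49 mm in diameter, 62 mm high, on the wooden tray. Origin: centre of its underside.
- matchbox: Bystander: matchbox 37 x 56 x 16 mm lying between the pan and the scale, near the counter's front edge. Origin: centre of its underside.
- dispenser (a point): Fixed obstacle: middle of the tall glass drink dispenser, 230 mm in diameter, 430 mm high over the counter, its tap reaching towards the robot. It stands in a wooden tray 230 mm (x) by 385 mm (y), 50 mm high. Pass in front of it or above it.
- sign (a point): Fixed obstacle: middle of the upright counter sign, 185 mm wide (along y), 230 mm high, leaning a little, in a wooden foot 45 mm deep. It stands behind the pan and to the left of the scale's back.
- hole_zone (a point): Point on the scale (x +23 mm, y 0), level with the platform's top (63 mm up), in front of where the hole can lie. The platform (88 x 104 x 13 mm) has one plain blind hole in its true middle, 12.5 mm wide, 10.5 deep, for the stud: 5 to 29 mm behind this point (along the scale's x), up to 5 mm to either side; it cannot be shifted. Seated, the pan's underside lies on the platform.
Things that resemble listed ones, but are neither listed nor needed, are in the scene too. Leave any black or red look-alike of the part that bears pan_center alone.

How it is judged (in metres and radians):
On the way, in this order (a step that is already met when the one before it is completed fails the run):
1. the pan's stud is down in the platform's hole and the pan sits flat (z of stud_tip in the frame of scale between 0.047 and 0.0555 m and x of stud_tip in the frame of scale between 0.024 and 0.056 m and y of stud_tip in the frame of scale between -0.009 and 0.009 m and angle between pan_center's own z axis and vertical below 0.05 rad), for 0.2 s.
2. the tare button is pressed down while the pan sits there, let go (all of step 1 and contact force between the fingers and pan below 0.05 N and value of joint tare above 0.0028 m), for 0.04 s.
At the end, for the whole second after the job is handed in: The stud is in the platform's hole to its full length (tip 47 to 55.5 mm above the counter, 54 when seated; 24 to 56 mm behind and within 9 mm beside the scale's middle), the pan sits level within 0.05 rad, at rest and let go, and the tare button has come up again (all of step 1 and linear speed of pan below 0.02 m/s and value of joint tare below 0.001 m and contact force between the fingers and pan below 0.05 N); the robot touches nothing.
It fails at once if the pan presses on the scale, down or sideways, with more than 22 N (the scale takes 2 kg) (contact force between pan and scale above 22 N).
It fails at once if the robot itself presses on the scale with more than 25 N (contact force between any of the arm, the fingers and scale above 25 N).
It fails at once if the spice jar, the tumbler or the matchbox is moved by more than 25 mm (distance of any of spice_jar, glass_1, matchbox from where it was at the start of the episode above 0.025 m).
It also fails if it takes over 72 s, if anything falls off the work surface, if the arm or the gripper's body presses on something with over 40 N, if the wrist force passes 120 N, or if a joint passes its speed limit or range.

## Working session

There is one attempt and no reset: what is moved stays moved. The work goes in short steps, each a Python script; the robot and the scene stay as the last script left them, time stands still between calls to the robot, and variables do not carry over. Pictures are saved under pics/ and viewed, about 8 in all and at most 12, crops included, and the job is handed in when it is done.

```bash
mkdir -p pics; ls; python3 - <<'E'
from station import env, viewer
import cv2, json
for n in ("scene","side","wrist"):
    cv2.imwrite(f"pics/{n}0.png", viewer.camera(n))
    p=viewer.camera_params(n); print(n,{k:(v.tolist() if hasattr(v,'tolist') else v) for k,v in p.items()})
s=env.read_state(); print(s)
a=cv2.imread("pics/scene0.png");b=cv2.imread("pics/side0.png")
cv2.imwrite("pics/both0.png",cv2.resize(cv2.vconcat([a,b]),None,fx=.78,fy=.78))
E
```

```text
pics
scene {'fx': 435.89971094324216, 'fy': 435.89971094324216, 'cx': 251.7315240131953, 'cy': 190.952577746541, 'dist': [-0.017229299420097877, 0.0, 0.0, 0.0, 0.0], 'pose': [[-0.7674194023318337, 0.29858969852803446, -0.5673725873335692, -175.04119140383304], [-0.6408023413918089, -0.3861521529088318, 0.663520063050583, 678.6897237073366], [-0.020971890506735962, 0.8727718526263388, 0.48767763232668543, 706.0794166128408], [0.0, 0.0, 0.0, 1.0]]}
side {'fx': 356.34698800754944, 'fy': 356.34698800754944, 'cx': 256.48508280559696, 'cy': 187.77389492126665, 'dist': [-0.08453113324968385, 0.0, 0.0, 0.0, 0.0], 'pose': [[-0.984704586457387, -0.14563789424289866, 0.09563723736223706, 582.5221126216732], [0.17372398348226853, -0.7788007763649675, 0.6027348739672995, 451.9662959784109], [-0.013298683124245514, 0.6101302766572221, 0.7921894915570029, 836.7067101707825], [0.0, 0.0, 0.0, 1.0]]}
wrist {'fx': 280.75880423943636, 'fy': 280.75880423943636, 'cx': 256.2471072530409, 'cy': 185.51640028625258, 'dist': [-0.02410273158864613, 0.0, 0.0, 0.0, 0.0], 'tool_from_camera': [[0.001340897390738236
[... 273 characters left out ...]
s': 0.15, 'qpos': array([ 1.15104125e+00,  4.23700301e-01,  1.63049429e+00, -1.45634267e-05,
        1.08858676e+00, -1.89997345e-02]), 'dq': array([ 9.11063677e-04, -1.47276413e-04, -3.79485611e-03, -1.30425741e-03,
        1.75729455e-03, -7.75544597e-06]), 'tau': array([ 1.84002900e-03, -5.44993794e+01, -2.73920971e+01,  6.44780346e-02,
        2.04379141e-02, -7.57045063e-05]), 'tool_pos': array([243.66574633, 575.18697228, 302.06627493]), 'orientation': array([ 1.99036114e-01,  9.79991976e-01, -5.81507923e-04, -1.23048615e-04]), 'force': array([ 0.56669738, -0.935442  , -0.05040203]), 'wrist_torque': array([-2.37061367e-02,  1.20792922e-02, -7.25728589e-05]), 'width': 87.71024133176445}
```

View pics/scene0.png

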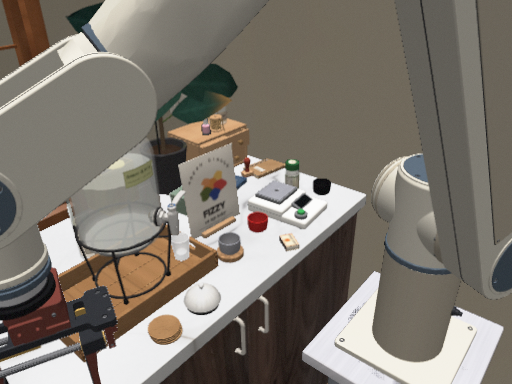

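View pics/side0.png

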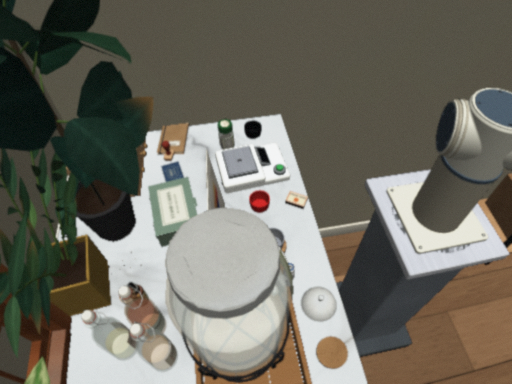

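Scene view: three cups are present, grey steel on cork (229,243), red (258,221) and black (321,186). The grey one on the cork ring is the pan. The scale is around (290,198) with its green button at (301,212). In the side view the scale is at (250,165), the button at (280,169) and the pan is hidden behind the dispenser.

```bash
cat > h.py <<'E'
from station import env, set_gripper, viewer, workorder
import numpy as np, cv2
from scipy.spatial.transform import Rotation as R
def pose(n,st=None):
    p=viewer.camera_params(n)
    if n!='wrist': return p,np.array(p['pose'])
    T=np.eye(4);T[:3,:3]=R.from_quat(st['orientation']).as_matrix();T[:3,3]=st['tool_pos']
    return p,T@np.array(p['tool_from_camera'])
def ray(n,uv,st=None):
    p,T=pose(n,st);K=np.array([[p['fx'],0,p['cx']],[0,p['fy'],p['cy']],[0,0,1]])
    u=cv2.undistortPoints(np.array([[uv]],float),K,np.array(p['dist']))[0,0]
    d=T[:3,:3]@np.array([u[0],-u[1],-1]);return T[:3,3],d/np.linalg.norm(d)
def onz(n,uv,z,st=None):
    o,d=ray(n,uv,st);return o+d*(z-o[2])/d[2]
def green(im):
    h=cv2.cvtColor(im,cv2.COLOR_BGR2HSV);m=cv2.inRange(h,(50,110,60),(90,255,255))
    n,l,s,c=cv2.connectedComponentsWithStats(m);return [(s[i].tolist(),c[i].round(1).tolist()) for i in range(1,n) if s[i,4]>8]
def down(yaw): # tool z down, jaw axis (y) at angle yaw in world
    y=np.array([np.cos(yaw),np.sin(yaw),0]);z=np.array([0,0,-1.]);x=np.cross(y,z)
    return R.from_matrix(np.c_[x,y,z]).as_quat()
E
python3 - <<'E'
from h import *
a=cv2.imread("pics/scene0.png");b=cv2.imread("pics/side0.png")
print('scene green',green(a));print('side green',green(b))
print('pan rim',onz('scene',(229,237),52),'cork',onz('scene',(230,252),10))
print('matchbox',onz('scene',(289,241),16),onz('side',(296,200),16),'red',onz('scene',(258,221),20),onz('side',(259,201),20))
print('platform',onz('scene',(278,191),63),onz('side',(241,161),63),'jar',onz('scene',(292,165),106))
print('sidetare',onz('side',(280,169),35),'scene',onz('scene',(301,211),35))
c=np.hstack([cv2.resize(a[195:275,195:300],None,fx=5,fy=5,interpolation=cv2.INTER_CUBIC)[:400,:400]]);
d=cv2.resize(a[155:235,235:345],(550,400),interpolation=cv2.INTER_CUBIC)
e=cv2.resize(b[115:215,200:320],(480,400),interpolation=cv2.INTER_CUBIC)[:,:]
cv2.imwrite("pics/crop1.png",np.vstack([np.hstack([cv2.resize(a[200:265,205:305],(400,260),interpolation=cv2.INTER_CUBIC),cv2.resize(a[155:230,245:345],(400,300),interpolation=cv2.INTER_CUBIC)[:260]]),cv2.resize(b[120:205,200:400],(800,340),interpolation=cv2.INTER_CUBIC)]))
E
```

```text
scene green [([194, 105, 9, 11, 25], [197.0, 109.3]), ([187, 107, 5, 5, 13], [189.6, 109.3]), ([286, 161, 13, 9, 72], [291.6, 165.8]), ([298, 209, 7, 5, 29], [300.7, 211.2])]
side green [([219, 123, 12, 6, 18], [225.6, 126.8]), ([277, 165, 6, 5, 27], [279.4, 167.1]), ([29, 202, 5, 16, 29], [30.9, 210.9])]
pan rim [475.70313568  12.75619649  52.        ] cork [469.48626411  18.56168954  10.        ]
matchbox [ 371.95740002 -109.9926939    16.        ] [ 381.07652922 -108.8891061    16.        ] red [ 495.52462553 -130.01140835   20.        ] [ 485.12892073 -121.88034469   20.        ]
platform [ 510.18897918 -244.56260542   63.        ] [ 516.36175646 -241.95721258   63.        ] jar [ 530.07380828 -343.82379738  106.        ]
sidetare [ 405.1619439  -214.26076637   35.        ] scene [ 415.88905963 -230.34906216   35.        ]
```

View pics/crop1.png

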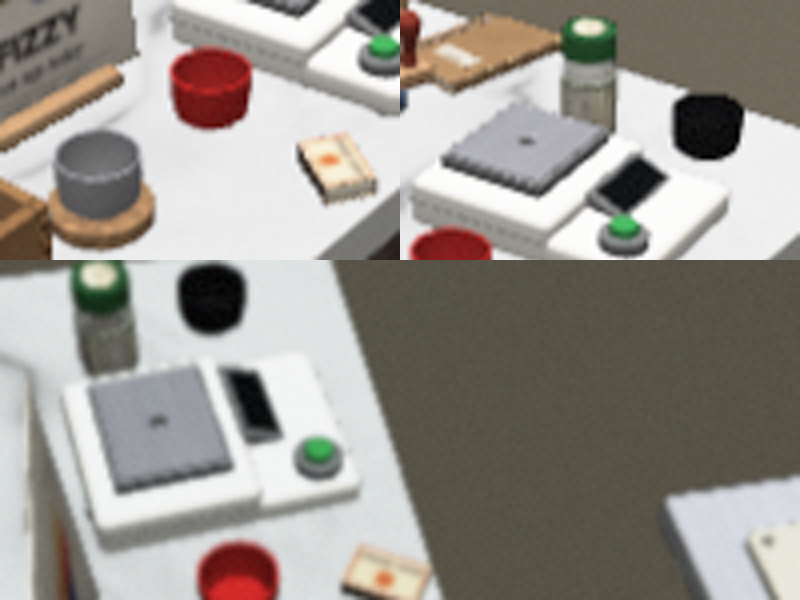

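Confirmed in the crop: the pan is the bright grey cup on cork. The red and black cups are the look-alikes. The platform shows a small dark spot, possibly the hole, at side ≈(239.5,225).

```bash
python3 - <<'E'
from h import *
def tri(a,b):
    o1,d1=ray('scene',a);o2,d2=ray('side',b)
    s=np.linalg.lstsq(np.c_[d1,-d2],o2-o1,rcond=None)[0];p,q=o1+s[0]*d1,o2+s[1]*d2
    return ((p+q)/2).round(1),round(np.linalg.norm(p-q),1)
print('tare',tri((300.7,211.2),(279.4,167.1)))
cs=[(200+x/4,120+(y-260)/4) for x,y in [(90,388),(195,366),(232,466),(118,490)]]
P=np.array([onz('side',c,63) for c in cs]);print('side plat',P.round(0),P.mean(0))
cs2=[(245+(x-400)/4,155+y/4) for x,y in [(500,100),(606,137),(541,187),(443,152)]]
Q=np.array([onz('scene',c,63) for c in cs2]);print('scene plat',Q.round(0),Q.mean(0))
sp=(200+158/4,120+(421-260)/4); sc=(245+126/4,155+140/4)
print('spot',onz('side',sp,63),onz('scene',sc,63),tri(sc,sp))
for n,uv,z in [('tray corner',(217,262),50),('disp base',(125,275),20),('tap',(170,215),200),('signfoot L',(205,232),15),('signfoot R',(235,219),15)]:
    print(n,onz('scene',uv,z).round(0))
print('ring L/R/front',[onz('scene',u,14).round(0) for u in [(217,250),(243.5,252)]],'rim L/R',[onz('scene',u,52).round(0) for u in[(218.5,239),(240.5,239)]])
E
```

```text
tare (array([ 407.2, -214.5,   44.8]), np.float64(1.5))
side plat [[ 565. -288.   63.]
 [ 485. -296.   63.]
 [ 475. -193.   63.]
 [ 557. -187.   63.]] [ 520.52874324 -240.85203571   63.        ]
scene plat [[ 573. -286.   63.]
 [ 472. -288.   63.]
 [ 467. -198.   63.]
 [ 556. -194.   63.]] [ 516.92316646 -241.31772088   63.        ]
spot [ 520.23669447 -245.67948195   63.        ] [ 517.50086059 -246.75317134   63.        ] (array([ 519.7, -248.8,   60.6]), np.float64(1.6))
tray corner [430. 105.  50.]
disp base [599. 254.  20.]
tap [486. 182. 200.]
signfoot L [582.  -1.  15.]
signfoot R [ 560. -103.   15.]
ring L/R/front [array([498.,  37.,  14.]), array([438.,   1.,  14.])] rim L/R [array([491.,  36.,  52.]), array([446.,   1.,  52.])]
```

```bash
python3 - <<'E'
from h import *
env.move_l([225,340,330],rate=200)
env.reach([395,20,330],down(np.pi/2))
env.move_l([465,17,290],rate=150)
env.hold(.2)
st=env.read_state();im=viewer.camera('wrist');cv2.imwrite('pics/w1.png',im)
np.save('st1.npy',st,allow_pickle=True);print(st['tool_pos'],st['time_s'],st['qpos'],st['force'])
E
```

```text
[464.571449    17.10082141 290.52986566] 3.7417 [ 1.11801593e-02  2.03578642e-01  1.98401433e+00  3.13945181e-05
  9.53274942e-01 -1.55977380e+00] [ 0.03660787 -0.24040439  0.63827625]
```

View pics/w1.png

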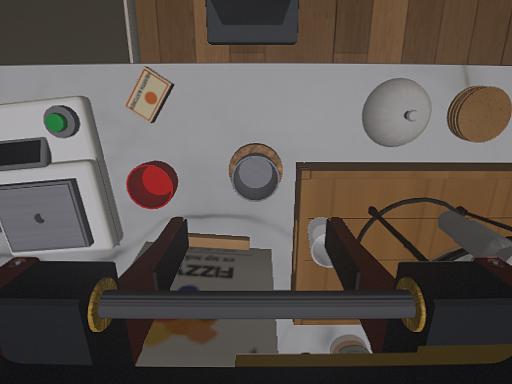

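Wrist view: pan rim centred ≈(255,178) on cork, matchbox (149,95), red cup (153,185), tare (56,122), dark platform spot (39,217), dispenser tap upper right of the pan at (470,235).

```bash
python3 - <<'E'
from h import *
st=np.load('st1.npy',allow_pickle=True).item();im=cv2.imread('pics/w1.png')
hsv=cv2.cvtColor(im,cv2.COLOR_BGR2HSV)
m=cv2.inRange(hsv,(0,0,40),(180,60,165));r=m.copy()*0;r[140:207,222:290]=m[140:207,222:290]
r=cv2.morphologyEx(r,cv2.MORPH_OPEN,np.ones((3,3)))
n,l,s,c=cv2.connectedComponentsWithStats(r);i=1+s[1:,4].argmax();print(s[i])
x,y,w,h,_=s[i]
for uv in [(x+w/2,y+h-w*.48),(255,178)]: print('pan',uv,onz('wrist',uv,52,st).round(1))
print('rim L,R',onz('wrist',(x,178),52,st).round(1),onz('wrist',(x+w,178),52,st).round(1),'far edge',onz('wrist',(255,y+h),52,st).round(1))
g=green(im);print(g,[onz('wrist',k[1],34,st).round(1) for k in g][:3],[onz('wrist',k[1],45,st).round(1) for k in g][:3])
print('spot',onz('wrist',(39,217),63,st).round(1))
print('tray edge x',onz('wrist',(298,165),50,st).round(0))
print('tap',onz('wrist',(445,222),200,st).round(0))
E
```

```text
[ 222  140   68   67 3962]
pan (np.float64(256.0), np.float64(174.36)) [468.3  17.3  52. ]
pan (255, 178) [472.8  16.1  52. ]
rim L,R [472.8 -23.   52. ] [472.7  57.6  52. ] far edge [509.7  16.2  52. ]
[([46, 113, 21, 19, 281], [55.2, 122.0])] [array([ 408.6, -222.6,   34. ])] [array([ 407.7, -214.8,   45. ])]
spot [ 519.1 -246.3   63. ]
tray edge x [457.  67.  50.]
tap [462. 146. 200.]
```

```bash
python3 - <<'E'
from h import *
q=down(np.radians(120))
set_gripper(71)
env.move_l([471.5,16.3,200],q,rate=150)
print('stop',env.move_l([471.5,16.3,103],rate=80,f_stop=8))
st=env.read_state();print(st['tool_pos'],st['force'])
set_gripper(45)
s2=env.read_state();print(s2['width'],s2['force'],s2['wrist_torque'])
env.move_l([471.5,16.3,125],rate=50); env.move_l([455,10,215],rate=120)
env.hold(.3);st=env.read_state();im=viewer.camera('wrist');print(st['width'],st['force'],st['time_s'],st['wrist_torque'],st['tool_pos'])
cv2.imwrite('pics/w2.png',im);np.save('st2.npy',st,allow_pickle=True)
E
```

```text
stop False
[471.78241975  16.30938008 103.39605891] [0.63259624 0.32372356 0.29345555]
56.8751829900361 [-0.52734378 -1.16615274  5.08448236] [-0.00894491  0.05312292  0.02865117]
56.55864238555481 [ 0.40585642  1.64428736 -1.20647047] 8.5833 [ 0.06264967 -0.0223002  -0.0356207 ] [454.85242836  10.01961851 214.49027041]
```

View pics/w2.png

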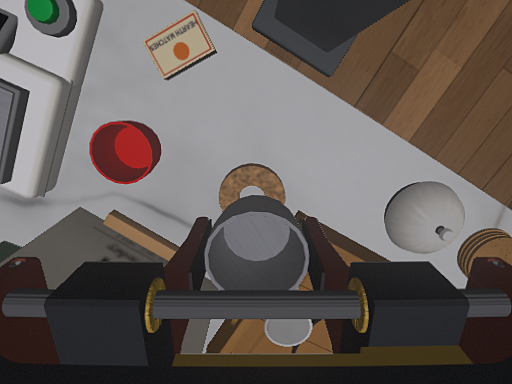

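The pan is held (width 56.6), with its rim centre near (257,250) in the picture. The cork ring is empty at (252,190).

```bash
python3 - <<'E'
from h import *
q=down(np.radians(95))
env.move_l([440,-246,235],q,rate=180)
env.move_l([545,-246,240],rate=120)
env.hold(.3);st=env.read_state();im=viewer.camera('wrist');print(st['width'],st['force'],st['time_s'],st['tool_pos'])
cv2.imwrite('pics/w3.png',im);np.save('st3.npy',st,allow_pickle=True)
cv2.imwrite('pics/w3c.png',cv2.resize(im[20:310,120:400],None,fx=2,fy=2,interpolation=cv2.INTER_CUBIC))
E
```

```text
56.76277692839348 [-0.21769695  0.55271477 -0.81038522] 11.5333 [ 544.70181322 -246.12672613  240.12575293]
```

View pics/w3c.png

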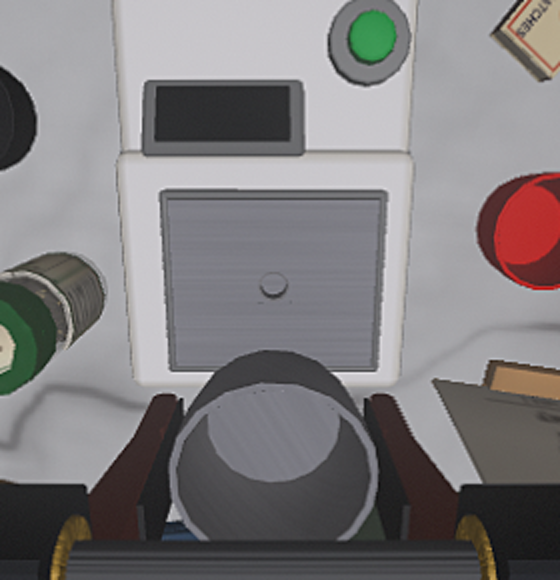

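The crop shows a plain hole at crop (273,285), i.e. pixel (256.5,162.5). The pan rim spans crop x 170–377 with its top at row 383, and the scale is square to the tool.

```bash
python3 - <<'E'
from h import *
st=np.load('st3.npy',allow_pickle=True).item()
f=lambda x,y:(x/2+120,y/2+20)
print('hole',onz('wrist',f(273,285),63,st).round(1))
P=np.array([onz('wrist',f(*c),63,st) for c in [(161,192),(387,192),(378,370),(170,370)]]);print(P.round(1),P.mean(0).round(1), [np.linalg.norm(P[i]-P[i-1]).round(1) for i in range(4)])
y=P[1]-P[0]; print('scale yaw',np.degrees(np.arctan2(-y[0],y[1])))
print('tare',onz('wrist',f(372,37),45,st).round(1))
zr=st['tool_pos'][2]-51
Rm=R.from_quat(st['orientation']).as_matrix()
for n,c in dict(top=(274,383),L=(170,478),Rr=(377,478)).items(): print(n,(Rm.T@(onz('wrist',f(*c),zr,st)-st['tool_pos'])).round(1))
E
```

```text
hole [ 520.3 -247.5   63. ]
[[ 482.1 -301.4   63. ]
 [ 473.2 -200.3   63. ]
 [ 558.4 -192.    63. ]
 [ 567.5 -294.4   63. ]] [ 520.3 -247.    63. ] [np.float64(85.6), np.float64(101.6), np.float64(85.6), np.float64(102.8)]
scale yaw 5.06095000538107
tare [ 407.5 -213.1   45. ]
top [27.2  0.9 51. ]
L [ -0.6 -27.2  51. ]
Rr [-0.5 28.8 51. ]
```

```bash
cat > poke.py <<'E'
from h import *
ex=np.array([np.cos(np.radians(5)),np.sin(np.radians(5))]);ey=np.array([-ex[1],ex[0]])
c=np.array([519.3,-247.3])
pts=[(0,0)]+[(2*np.cos(a),2*np.sin(a)) for a in np.arange(6)*np.pi/3]+[(4*np.cos(a),4*np.sin(a)) for a in np.arange(12)*np.pi/6]
env.move_l([*c,185],rate=100)
for u,v in pts:
    p=c+u*ex+v*ey
    env.move_l([*p,165],rate=40)
    f0=env.read_state()['force']
    hit=env.move_l([*p,151],rate=14,f_stop=3)
    s=env.read_state();z=s['tool_pos'][2];print((round(u,1),round(v,1)),hit,s['tool_pos'].round(2),(s['force']-f0).round(1),round(s['time_s'],1),flush=True)
    if z<156: break
    if s['time_s']>45: break
E
python3 poke.py
```

```text
(0, 0) True [ 519.18 -247.25  151.13] [ 0.3 -0.6  4.3] 13.9
```

The first try went 9 mm past platform contact with only 4.3 N, so the stud is in. Next I ease off, release and look.

```bash
python3 - <<'E'
from h import *
env.move_l([519.2,-247.25,152.3],rate=20)
print(env.read_state()['force'])
set_gripper(80)
env.move_l([519.2,-247.25,250],rate=80)
env.move_l([500,-246,270],rate=120); set_gripper(0)
env.hold(.2);st=env.read_state();im=viewer.camera('wrist');print(st['force'],st['time_s'],st['width'])
g=green(im);print(g,[onz('wrist',k[1],45,st).round(1) for k in g])
s=viewer.camera('side');cv2.imwrite('pics/w4.png',im)
cv2.imwrite('pics/w4c.png',np.hstack([cv2.resize(im[60:280,140:360],(400,400)),cv2.resize(s[120:200,205:305],(400,400)[::1],interpolation=cv2.INTER_CUBIC)]))
E
```

```text
[0.53453441 0.62449431 1.8096392 ]
[-0.93587678 -0.59765099 -0.22273917] 17.9417 0.36265239252725656
[([285, 82, 20, 21, 326], [294.6, 91.7]), ([117, 207, 6, 3, 12], [120.2, 207.8]), ([107, 206, 45, 41, 514], [130.6, 227.9])] [array([ 407.4, -213.4,   45. ]), array([ 554.3, -401.6,   45. ]), array([ 579.5, -390.5,   45. ])]
```

View pics/w4c.png

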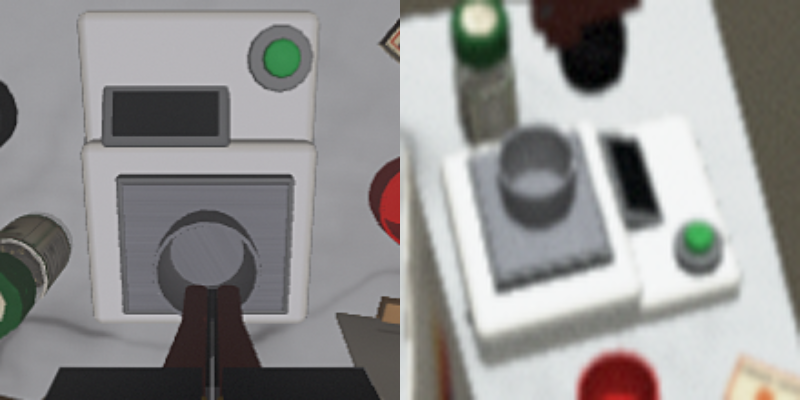

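The pan sits level and centred on the platform in both views, with the button at (407.4,-213.5,45). Now press.

```bash
python3 - <<'E'
from h import *
env.move_l([407.4,-213.6,230],rate=120)
env.move_l([407.4,-213.6,133],rate=80)
env.hold(.2);f0=env.read_state()['force']
hit=env.move_l([407.4,-213.6,116],rate=10,f_stop=7)
env.hold(.2);s=env.read_state();print(hit,s['tool_pos'],s['force']-f0)
z=s['tool_pos'][2]
env.move_l([407.4,-213.6,z+25],rate=40);env.move_l([400,-213,260],rate=120);env.hold(.4)
st=env.read_state();im=viewer.camera('wrist');print(st['force'],st['time_s'])
a=viewer.camera('side');b=viewer.camera('scene')
g=green(im);print([onz('wrist',k[1],45,st).round(1) for k in g])
cv2.imwrite('pics/f.png',np.hstack([cv2.resize(a[115:215,200:320],(480,400)),cv2.resize(b[150:260,200:340],(320,251)).repeat(1,0) if 0 else cv2.resize(b[150:250,260:340],(320,400))]))
E
```

```text
True [ 407.44466984 -213.63072082  126.27215108] [0.3842372  0.21446185 7.69668214]
[0.31845884 0.29831078 0.18001899] 23.9417
[array([ 408.2, -213.4,   45. ]), array([ 620.9, -399.9,   45. ])]
```

View pics/f.png

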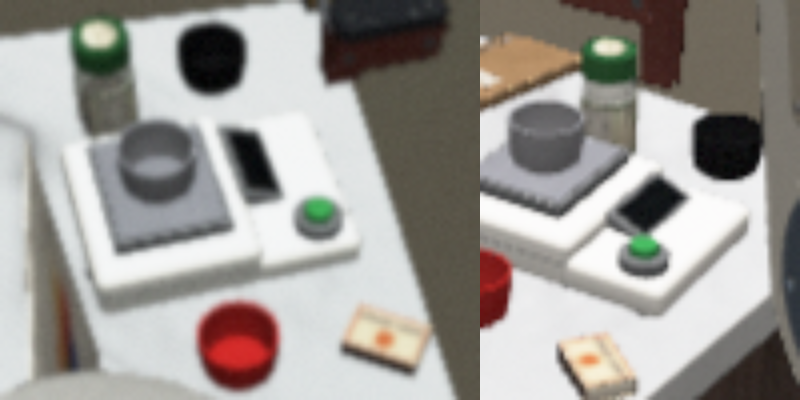

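Force reached 7.7 N, but the tip stopped higher (46.3) than I expected. I'll press again, recording force against depth, to confirm the full 4 mm of travel.

```bash
python3 - <<'E'
from h import *
env.move_l([407.4,-213.6,138],rate=120);env.hold(.2);f0=env.read_state()['force'][2]
for z in np.arange(133,124,-.75):
    env.move_l([407.4,-213.6,z],rate=15);env.hold(.15);s=env.read_state();f=s['force'][2]-f0
    print(round(s['tool_pos'][2],2),round(f,1))
    if f>9: break
env.hold(.2)
im=viewer.camera('side');b=viewer.camera('scene')
print(green(im),green(b),s['time_s'])
cv2.imwrite('pics/p.png',np.hstack([cv2.resize(im[140:190,250:310],(480,400)),cv2.resize(b[180:230,280:320],(320,400))]))
E
```

```text
132.99 0.1
132.25 0.1
131.49 1.0
130.76 -0.7
130.04 2.1
129.26 1.6
128.53 2.2
127.78 3.1
127.03 3.8
126.33 5.2
126.12 14.5
[([219, 123, 12, 7, 21], [225.1, 127.0]), ([29, 205, 6, 14, 34], [31.3, 211.5])] [([166, 30, 20, 12, 46], [175.4, 34.3]), ([124, 93, 7, 6, 18], [127.2, 96.1]), ([192, 105, 8, 8, 19], [195.0, 109.0]), ([186, 108, 5, 4, 9], [188.4, 109.7]), ([286, 161, 7, 9, 43], [288.7, 166.0])] 30.0917
```

View pics/p.png

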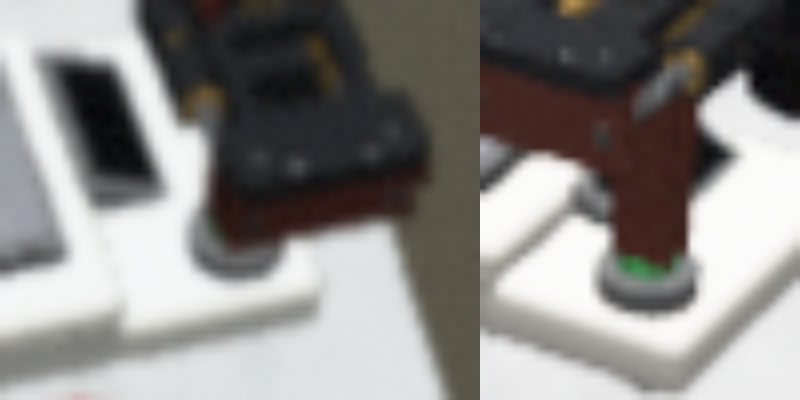

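The spring ramp ran over about 4 mm up to roughly 4 N, followed by a hard stop, so the button was fully down. Retract, check and hand in.

```bash
python3 - <<'E'
from h import *
env.move_l([407.4,-213.6,150],rate=40);env.move_l([400,-213,260],rate=120);env.hold(.5)
st=env.read_state();im=viewer.camera('side');b=viewer.camera('scene');print(st['force'],st['time_s'],green(im)[:2],green(b))
d=cv2.absdiff(cv2.resize(im[115:215,200:320],(480,400)),cv2.imread('pics/f.png')[:,:480]).max(2);print('changed px vs earlier view',int((d>60).sum()))
workorder.sign_off()
E
```

```text
[ 0.48302228 -0.09305758 -0.36250056] 32.725 [([219, 123, 12, 7, 20], [225.2, 126.9]), ([277, 165, 6, 5, 27], [279.4, 167.1])] [([167, 30, 16, 10, 37], [174.8, 34.3]), ([126, 94, 5, 5, 17], [127.8, 96.1]), ([189, 105, 6, 7, 13], [191.5, 108.2]), ([286, 160, 13, 10, 74], [291.3, 165.6]), ([298, 209, 7, 5, 29], [300.7, 211.2])]
changed px vs earlier view 0
the job is handed in; nothing more can be done
```

The pan is back on the scale with its stud in the platform's hole, the tare button has been pressed, and the job was handed in at about 33 s.

- **Pan:** I gripped the steel pan on its cork ring, carried it in front of the sign, and found the hole by wrist camera. The stud went in on the first try: the pan went about 9 mm below where the stud tip would have met the platform, at about 4 N. After release it looked level and centred in two views.
- **Tare button:** I pressed it twice. The first press stopped at 7.7 N with the fingertips 46.3 mm above the counter, higher than my camera estimate led me to expect. So I pressed again, recording force against depth. The button gave for about 4 mm up to roughly 4 N and then stopped hard at 14.5 N, so it was fully down.
- **Last checks:** The button is back at its original pixels in both views. The side view did not change between the end of the first press and the final look. The jar and matchbox look unmoved, and the arm carries no load. I did not check the tumbler in the last pictures; the robot did not work near it after the lift.
- **Disagreement:** The camera put the button top at about 45 mm, but contact put it at about 50 mm. This had no effect on the result.

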